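# Open the bean dispenser and hold its spring gate at the mark

### The arm

A 7-joint arm with a two-finger parallel gripper is mounted at the origin on a cart in front of the work surface, level with it; the furniture and walls round the work are solid. World frame = base frame: x ahead of the robot, y to its left, z up, the work surface at z = 0. Lengths are in m, angles in rad, forces in N, time in s.
With the tool pointing down it reaches from about 0.4 to 0.85 m from the base axis. Payload 10.4 kg.
Tool frame: the origin (TCP) lies on the centre line of the jaws, within the pads' length; the fingertips stand 22 mm ahead of it and the grasp point (between the pads) lies 3 mm ahead of it (robot.tips_ahead is the distance from the TCP to the fingertips, in m); z points along the fingers, y is the direction in which the jaws open and shut (so a half turn about z gives the same grasp; the last joint's range is limited). The gripper opens to 87 mm and grips with 3 to 60 N. Pads are 19 mm wide; open, the fingers measure 117 mm over their backs; the gripper's body (75 mm by 190 mm) begins 51 mm behind the grasp point.
Start: joints at [-1.186, 0.332, -0.065, 1.46, 0.022, 1.35, -0.088], TCP at [0.248, 0.574, 0.245] pointing down, gripper open.
Joint ranges: [-2.6, 2.6], [-0.5, 2.12], [-1.47, 1.34], [0.16, 2.42], [-1.27, 4.41], [0.06, 2.06], [-2.6, 2.6]. Speed limits (rad/s): [2.22, 2.22, 2.79, 2.79, 3.14, 3.14, 3.14].

### API

Orientations are given as a unit quaternion [x, y, z, w].
In Python, from bench import telemetry, imaging, robot gives the robot as it stands.
- The arm moves only by the shell command python3 -m jog 'ROWS'. ROWS is JSON, a list of rows, each a list of 3 entries, a list of its own where there are three numbers: the shift along the tool's x, y, z in mm, then the turn, a rotation vector about the tool's x, y, z in rad, then the closure, from -1 (fully open) to 1 (shut). A call has 1 to 12 rows; each row is the pose to reach, as a shift and turn from the pose commanded when the call began, along the tool's axes at that moment; what a row does not reach only later rows make up. A row lasts 1/10 s, in which the tool goes at most 50 mm and 8.59 degrees, less where a joint would pass 70% of its speed; a pose out of reach is approached as far as the arm can. A call with a gripper value outside its range is refused whole. The fingers move at their own pace and stop on an object; the grip force is fixed at half the most. Time passes only in rows, so rows that repeat a pose let the fingers close. It gives the time, the measured TCP pose, the force and the opening at its end, in the units of the state.
- telemetry.get_obs(): the state, without advancing time (a new reading comes with each control period).
- imaging.get_image(name): name is "scene" or "top" or "wrist"; returns a dict with "pixels" (420x560x3 uint8, red, green, blue), "intrinsics" (3x3 intrinsics, pixels), "rvec" (rotation vector, rad) and "tvec" (3), from world to camera coordinates, as OpenCV has them. Camera axes: x right, y down, z forward; pixel columns grow to the right and rows downward; lengths in m; the calibration is good to about 2 mm. A picture is of the moment at which its call begins. There is no depth.
- robot.close_job(): hands the job in, once; it reports no verdict.
The state is a dict: "time": time; "joint_positions": joint angles; "dq": joint speeds; "effort": joint torques, N m; "position": TCP position; "tcp_rot": TCP orientation; "contact_force": force on the tool from outside, world axes, zero at the start; "torque": the same for the moment, N m; "gripper_width": finger opening in m.
Only numpy, scipy, OpenCV 4.12 (cv2) and the standard library are available. Lean on these libraries where they do the work, as an engineer would, in place of code of your own. Each camera call takes 0.05 s, during which the arm holds its last target.

### The job

I want to brush out the coffee-bean dispenser. First lift its wooden lid off by the knob and set it down, knob up, in the middle of the plate; then take the wooden handle of the spring gate, pull it straight out until the gate's pointer lines up with the small mark clip beside the rail, and keep it there: finish while still holding it, because the gate springs shut when let go. Don't pull the gate while the lid is still on, don't drop the lid, and leave the other things where they are.

Things in the scene. Friction and masses are not known exactly. Their poses are not given: they have to be found in the camera images.
- dispenser: Low bean dispenser, fixed: aluminium base 115 x 116 mm under a white open round hopper (mm: outer radius 50, wall 4, rim at z = 107). Origin: on the wooden board (top at world z = 0.016), under the hopper's axis; z up, -x is the front, where the gate pulls out; base front face x = -55. An apron with two side rails (top z = 22, y = +-28 to +-40) runs in front to x = -205.
- lid: Loose wooden lid, about 0.15 kg, plugged into the hopper's mouth by a plug of radius 43, 6 mm deep (3 mm clearance). Origin: centre of the plug's underside, z up. Flange of radius 54 from z = 6 to 15; knob on the axis: neck radius 7, head radius 13 from z = 30 to 50 (its top). It stands on its plug when set down.
- plate: Round reddish speckled plate with a dark rim, fixed, 254 mm across, 19 mm high at its rim, on the same board beside the dispenser (left or right of it). Origin: centre of its underside, z up. Its flat middle is 10 to 13 mm above the origin.
- gate: Spring gate. Its wooden paddle handle is 14 mm thick (x), 50 wide (y), 64 tall (z). Origin: centre of the paddle's underside, 30 mm above the board; axes as the dispenser's, shut at x = -118 mm there, 56 mm free behind it above a flat steel tongue (50 wide) that runs into the base. Slides only along the dispenser's -x, to 90 mm; a spring pulls it shut with 3.2 N plus 0.8 N per 10 mm.
- gate_pointer (a point): Tip of the small steel pointer that sticks out of the gate to its right (-y of the dispenser) in line with the paddle's middle; level with the paddle's underside, 39 mm from the middle.
- mark: Small dark steel clip, fixed, 16 x 18 mm, on the right-hand (-y) rail, with a thin 3 mm fin on top that points to the gate. Origin: in the fin's plane, level with the rail's top, 50 mm right of the gate's middle; axes as the dispenser's. It sits 30 to 60 mm ahead of the shut pointer, which lines up when its x in the mark's frame is 0.
- brush: Loose thin brush, 207 mm long, lying at the front of the board; leave alone. Origin: centre of its underside.
- jar_small: Loose glass jar with pebbles, 85 mm high, back of the board between plate and dispenser; leave alone. Origin: centre of its underside.
- jar_a: Loose glass jar with pebbles, 66 mm across, 127 mm high, at the right edge of the board; leave alone. Origin: centre of its underside.
Mind the look-alikes: they are no part of the job. What is meant by the lid is not green, and is the larger of those in its own colour.

How it is judged:
On the way, in this order (a step that is already met when the one before it is completed fails the run):
1. the lid stands knob up on the middle of the plate, let go (horizontal distance between lid and plate below 0.06 m and z of lid in the frame of plate below 0.02 m and angle between lid's own z axis and vertical below 0.12 rad and linear speed of lid below 0.03 m/s and contact force between the fingers and lid below 0.1 N), for 0.2 s.
2. the fingers hold the gate's handle with the pointer at the mark (within 6 mm) (x of gate_pointer in the frame of mark between -0.006 and 0.006 m and contact force between the fingers and gate above 2 N), for 0.2 s.
At the end, for the whole second after the job is handed in: The gate's pointer is within 6 mm of the mark along the pull, at rest and held there by the fingers (more than 2 N on the handle); the lid stands knob up and still on the plate, its axis within 60 mm of the plate's centre, untouched (all of step 2 and linear speed of gate below 0.01 m/s and horizontal distance between lid and plate below 0.06 m and z of lid in the frame of plate below 0.02 m and angle between lid's own z axis and vertical below 0.12 rad and linear speed of lid below 0.03 m/s and contact force between the arm and lid below 0.1 N); the arm keeps its last pose, push and grip.
It fails at once if the gate is pulled more than 10 mm while the lid is still on the hopper (x of gate in the frame of dispenser below -0.128 m and horizontal distance between lid and dispenser below 0.06 m).
It fails at once if the lid is dropped (falls freely more than about 25 mm) or thrown (contact force between the fingers and lid below 0.05 N and linear speed of lid above 0.7 m/s).
It fails at once if a bystander is moved more than 30 mm (distance of any of brush, jar_small, jar_a from where it was at the start of the episode above 0.03 m).
It also fails if it takes over 54 s, if anything falls off the work surface, if the arm or the gripper's body presses on something with over 40 N, if the wrist force passes 120 N, or if a joint passes its speed limit or range.

## Working session

There is one attempt and no reset: what is moved stays moved. The work goes in short steps, Python scripts to look and compute and a shell command to move; the robot and the scene stay as the last step left them, time stands still between calls to the robot, and variables do not carry over. Pictures are saved under pics/ and viewed, and the job is handed in when it is done.

```bash
mkdir -p pics; ls; cat > h.py <<'E'
import numpy as np, cv2
from bench import telemetry, imaging, robot
def grab(name,fn):
    d=imaging.get_image(name); cv2.imwrite('pics/'+fn,cv2.cvtColor(d['pixels'],cv2.COLOR_RGB2BGR))
    np.savez('pics/'+fn[:-4]+'.npz',**{k:np.array(v) for k,v in d.items()}); return d
def load(fn): return dict(np.load('pics/'+fn+'.npz'))
def ray(d,u,v):
    R=cv2.Rodrigues(np.array(d['rvec'],float))[0]; t=np.array(d['tvec'],float).reshape(3)
    return -R.T@t, R.T@np.linalg.inv(np.array(d['intrinsics']))@np.array([u,v,1.])
def onz(d,u,v,z):
    c,r=ray(d,u,v); return c+r*(z-c[2])/r[2]
def proj(d,p):
    return cv2.projectPoints(np.array(p,float).reshape(-1,3),np.array(d['rvec'],float),np.array(d['tvec'],float),np.array(d['intrinsics'],float),None)[0].reshape(-1,2)
E
python3 - <<'E'
from h import *
print(telemetry.get_obs())
for n in ['scene','top','wrist']:
    d=grab(n,n+'0.png'); print(n,ray(d,280,210))
E
```

```text
pics
{'time': 0.0, 'joint_positions': array([-1.18561436,  0.3328603 , -0.06468859,  1.46095104,  0.0216071 ,
        1.34992077, -0.08849819]), 'dq': array([ 3.16488279e-04,  5.16086190e-04, -8.97951457e-05, -2.59096816e-04,
       -1.39557068e-04, -2.07403826e-04, -1.34074311e-03]), 'effort': array([ 1.46169510e-03, -6.23246670e+01,  2.56441272e-02, -3.89892018e+01,
       -6.12195069e-02,  3.96309828e-02,  9.43601276e-05]), 'position': array([0.2477264 , 0.57340845, 0.24375649]), 'tcp_rot': array([ 2.02474442e-01,  9.79287281e-01, -7.13892264e-04, -1.07117716e-04]), 'contact_force': array([ 0.57698027, -0.06499156,  0.44176491]), 'torque': array([ 0.00622523, -0.01769389,  0.02723769]), 'gripper_width': 0.08701621001524254}
scene (array([-0.04620087, -0.64744608,  1.02469942]), array([ 0.46706698,  0.51273706, -0.72047152]))
top (array([ 0.08731243, -0.05536473,  1.68443313]), array([ 0.29891864,  0.02929292, -0.95417225]))
wrist (array([0.18482139, 0.60249042, 0.38367267]), array([ 0.22769988, -0.11222126, -0.96730743]))
```

View pics/scene0.png

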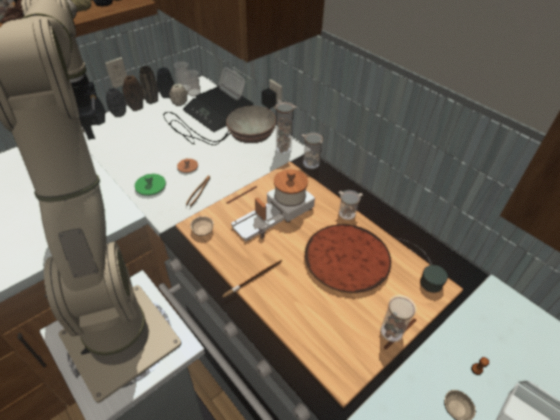

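View pics/top0.png

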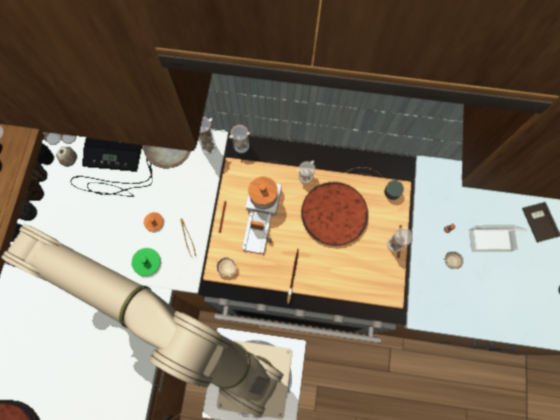

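View pics/wrist0.png

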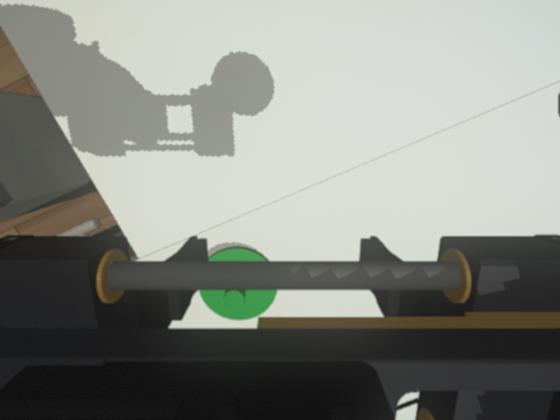

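Lid candidates: the green one at scene (150,184) / top (146,262), the small orange one at scene (187,166) / top (153,222), and the larger orange one on the hopper at scene (291,182) / top (263,190). The hopper lid fits, since it isn't green and is the larger of the two orange ones. The plate is at top (334,214), and the gate paddle is at scene (261,208). Next I'll check an enlarged crop.

```bash
python3 - <<'E'
from h import *
a=cv2.imread('pics/scene0.png')[150:250,170:340]; b=cv2.imread('pics/top0.png')[165:265,130:290]
a=cv2.resize(a,(790,465),interpolation=cv2.INTER_CUBIC)
cv2.imwrite('pics/cropS.png',a); cv2.imwrite('pics/cropT.png',cv2.resize(b,(800,500),interpolation=cv2.INTER_CUBIC))
for n in ['scene0','top0']:
    im=cv2.imread(f'pics/{n}.png'); d=load(n)
    hsv=cv2.cvtColor(im,cv2.COLOR_BGR2HSV)
    for nm,lo,hi in [('orange',(3,150,120),(14,255,255)),('red',(0,120,40),(8,255,125))]:
        m=cv2.inRange(hsv,lo,hi)
        k,l,s,c=cv2.connectedComponentsWithStats(m)
        for i in range(1,k):
            if s[i,4]>40: print(n,nm,s[i],c[i].round(1),onz(d,*c[i],0.03).round(3))
E
```

```text
scene0 orange [280 171  27  21 249] [296.4 182.5] [0.729 0.123 0.03 ]
scene0 orange [ 309  226   80   64 3622] [347.4 257.7] [ 0.622 -0.213  0.03 ]
scene0 red [308 225  82  66 528] [355.4 264.7] [ 0.621 -0.245  0.03 ]
scene0 red [308 227  24  22  81] [318.5 236. ] [ 0.616 -0.099  0.03 ]
scene0 red [325 247  10  11  42] [329.  250.4] [ 0.601 -0.159  0.03 ]
scene0 red [335 254  12   8  53] [340.2 256.9] [ 0.609 -0.197  0.03 ]
top0 orange [  0 126  32  38 504] [ 13.2 142.2] [0.734 1.08  0.03 ]
top0 orange [249 177  28  28 607] [262.4 190.4] [0.674 0.073 0.03 ]
top0 orange [ 303  185   63   59 2911] [334.4 213.4] [ 0.621 -0.209  0.03 ]
top0 orange [145 213  18  18 236] [153.2 221.5] [0.493 0.46  0.03 ]
top0 red [308 184  38  12  51] [326.2 186.5] [ 0.724 -0.167  0.03 ]
top0 red [  0 403  29  17 375] [ 11.4 412.3] [-0.225  0.787  0.03 ]
```

View pics/cropS.png

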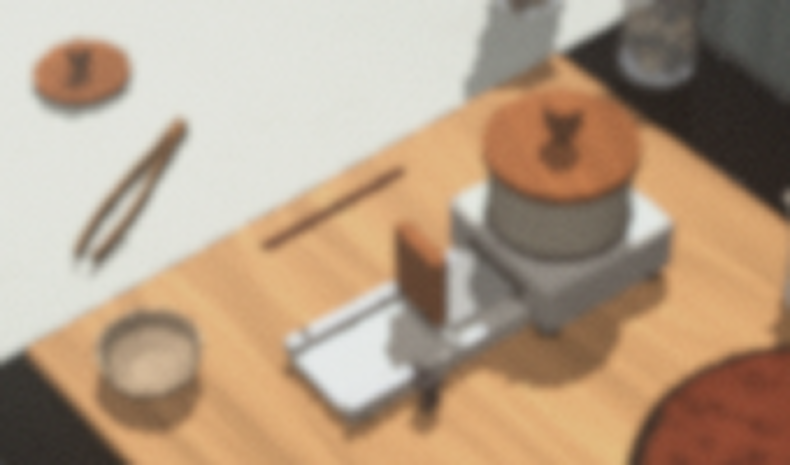

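View pics/cropT.png

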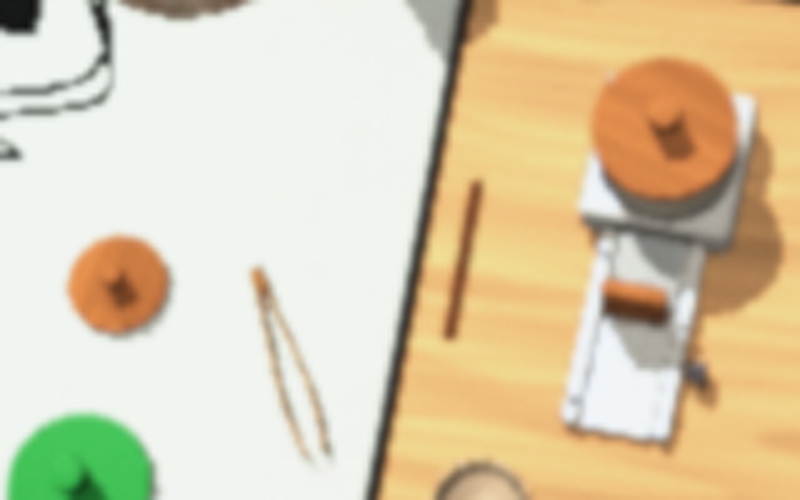

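The crop confirms it: the large orange lid sits on the hopper at crop (665,128), which is top (263,190). The paddle is at crop (637,300) and the mark clip at crop (697,373). Now I'll measure them.

```bash
python3 - <<'E'
from h import *
d=load('top0'); im=cv2.imread('pics/top0.png'); hsv=cv2.cvtColor(im,cv2.COLOR_BGR2HSV)
m=cv2.inRange(hsv,(3,140,90),(15,255,255))
def comp(m,u,v):
    k,l=cv2.connectedComponents(m); return (l==l[v,u]).astype(np.uint8)
c=comp(m,258,185); cn=max(cv2.findContours(c,0,1)[0],key=cv2.contourArea); e=cv2.fitEllipse(cv2.convexHull(cn)); print('lid',e,onz(d,*e[0],.132).round(4))
w=np.array([onz(d,*p[0],.132) for p in cn]);print('lid size',np.ptp(w,0))
# plate: not board coloured
m=cv2.inRange(hsv,(0,0,0),(179,255,165)); m[:,:290]=0; m[:175]=0
c=comp(m,334,214); cn=max(cv2.findContours(c,0,1)[0],key=cv2.contourArea); e=cv2.fitEllipse(cv2.convexHull(cn)); print('plate',e,onz(d,*e[0],.035).round(4))
# apron/rail corners from crop px (crop/5 + (130,165))
for nm,x,y,z in [('apron FL',563,418,.038),('FR',670,440,.03),('rail BL',600,232,.038),('railBR',706,245,.038),('mark',697,373,.04),('padTopL',605,282,.11),('padTopR',668,290,.11),('padTopL2',604,292,.11),('padTopR2',667,298,.11),('base FL',582,215,.07),('base FR',730,243,.07)]:
    print(nm,onz(d,x/5+130-.4,y/5+165-.4,z).round(4))
E
```

```text
lid ((262.4546813964844, 190.26783752441406), (28.111589431762695, 28.90056610107422), 103.60366821289062) [0.6382 0.0649 0.132 ]
lid size [1.05251424e-01 1.03962757e-01 4.44089210e-16]
plate ((330.4012756347656, 209.32040405273438), (64.12352752685547, 84.71735382080078), 138.4133758544922) [ 0.6336 -0.192   0.035 ]
apron FL [0.438  0.1121 0.038 ]
FR [0.4346 0.0324 0.03  ]
rail BL [0.583  0.1076 0.038 ]
railBR [0.5842 0.0273 0.038 ]
mark [0.4851 0.0196 0.04  ]
padTopL [0.5249 0.0911 0.11  ]
padTopR [0.5254 0.0457 0.11  ]
padTopL2 [0.5175 0.0906 0.11  ]
padTopR2 [0.5195 0.0455 0.11  ]
base FL [0.5844 0.1197 0.07  ]
base FR [0.5786 0.0085 0.07  ]
```

```bash
cat >> h.py <<'E'
from scipy.spatial.transform import Rotation as Ro
def rel(pos,yaw,o=None):
    """shift mm, turn to bring TCP to pos with tool y at angle yaw, z down"""
    o=o or telemetry.get_obs(); R=Ro.from_quat(o['tcp_rot'])
    y=np.array([np.cos(yaw),np.sin(yaw),0]); z=np.array([0,0,-1.]); T=Ro.from_matrix(np.c_[np.cross(y,z),y,z])
    return (R.inv().apply(np.array(pos)-o['position'])*1000).round(1),(R.inv()*T).as_rotvec().round(3)
E
python3 - <<'E'
from h import *
for n,s in [('top0',(334,214)),('scene0',(347,258))]:
    d=load(n); im=cv2.imread(f'pics/{n}.png'); hsv=cv2.cvtColor(im,cv2.COLOR_BGR2HSV)
    m=cv2.inRange(hsv,(0,130,40),(10,255,190))|cv2.inRange(hsv,(172,130,40),(179,255,190))
    m=cv2.morphologyEx(m,cv2.MORPH_CLOSE,np.ones((3,3)));m=cv2.morphologyEx(m,cv2.MORPH_OPEN,np.ones((5,5)))
    k,l=cv2.connectedComponents(m); c=(l==l[s[1],s[0]]).astype(np.uint8)
    cn=max(cv2.findContours(c,0,1)[0],key=cv2.contourArea)
    w=np.array([onz(d,*p[0],.033)[:2] for p in cn]).astype(np.float32)
    print(n,cv2.minEnclosingCircle(w),cv2.fitEllipse(cv2.convexHull(w)))
print(rel([.638,.065,.244],-.026))
E
```

```text
top0 ((0.6227734684944153, -0.20829936861991882), 0.12267042696475983) ((0.6233089566230774, -0.20764903724193573), (0.23891669511795044, 0.24247179925441742), 110.95509338378906)
scene0 ((0.625312328338623, -0.2078753262758255), 0.12365072965621948) ((0.6252444982528687, -0.20880533754825592), (0.2405054271221161, 0.24145416915416718), 95.72460174560547)
(array([-5.599e+02, -3.121e+02,  3.000e-01]), array([-1.000e-03,  1.000e-03,  1.189e+00]))
```

```bash
python3 -m jog '[[[-40,-22,-5],[0,0,0.08],-1],[[-85,-47,-10],[0,0,0.18],-1],[[-130,-72,-15],[0,0,0.28],-1],[[-175,-97,-20],[0,0,0.38],-1],[[-215,-120,-20],[0,0,0.48],-1],[[-255,-142,-20],[0,0,0.58],-1],[[-295,-164,-20],[0,0,0.68],-1],[[-335,-187,-20],[0,0,0.78],-1],[[-375,-209,-20],[0,0,0.88],-1],[[-400,-223,-20],[0,0,0.95],-1],[[-420,-234,-20],[0,0,1.0],-1],[[-420,-234,-20],[0,0,1.0],-1]]'
python3 - <<'E'
from h import *
print(telemetry.get_obs()['joint_positions'])
grab('wrist','w1.png');print(rel([.638,.065,.244],-.026))
E
```

```text
time: 1.35
position: [0.5421, 0.1893, 0.2643]
tcp_rot: [0.649, 0.76, -0.0, 0.0]
contact_force: [0.9, -0.7, 0.1]
gripper_width: 0.0868
[-0.70477383  0.20920485  0.33776245  1.5883578  -0.06926874  1.35620313
 -0.20180733]
(array([-140.5,   75.4,   20.3]), array([-0.   ,  0.   ,  0.187]))
```

View pics/w1.png

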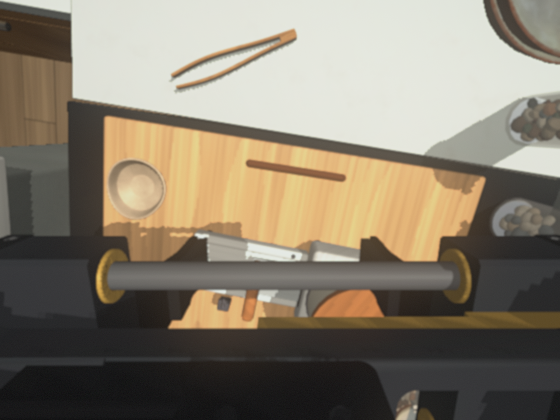

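The wrist view shows the apron at (255,262), the paddle at (250,303), the mark clip at (224,303) and part of the lid at (345,305). The lid is half hidden by the gripper. I'll move over the lid next.

```bash
python3 -m jog '[[[-35,19,5],[0,0,0.05],-1],[[-75,40,10],[0,0,0.1],-1],[[-110,60,15],[0,0,0.15],-1],[[-135,73,20],[0,0,0.187],-1],[[-140.5,75.5,20],[0,0,0.187],-1],[[-140.5,75.5,20],[0,0,0.187],-1],[[-140.5,75.5,20],[0,0,0.187],-1]]'
python3 - <<'E'
from h import *
for n in ['wrist','scene','top']: grab(n,n+'2.png')
a=cv2.imread('pics/scene2.png')[130:270,200:400]; b=cv2.imread('pics/top2.png')[140:280,180:380]
cv2.imwrite('pics/c2.png',cv2.resize(np.vstack([a,b])[:,:],(429*2-58,600*1)) if 0 else cv2.resize(np.hstack([a,b]),(800,280),interpolation=cv2.INTER_CUBIC))
print(rel([.638,.065,.162],-.026))
E
```

```text
time: 2.1
position: [0.6374, 0.0685, 0.2446]
tcp_rot: [0.714, 0.7, 0.0, -0.001]
contact_force: [-1.0, 0.4, -0.1]
gripper_width: 0.0869
(array([-3.1,  0.6, 82.9]), array([ 0.   , -0.001,  0.005]))
```

View pics/wrist2.png

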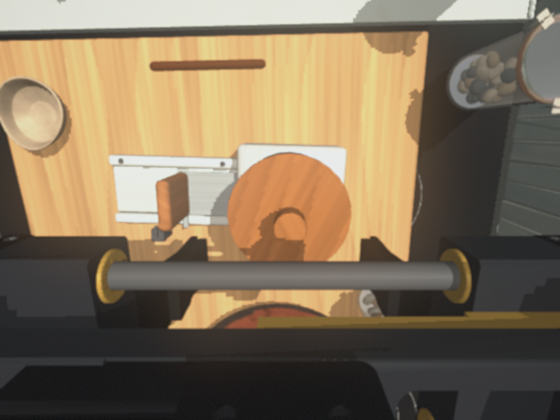

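View pics/c2.png

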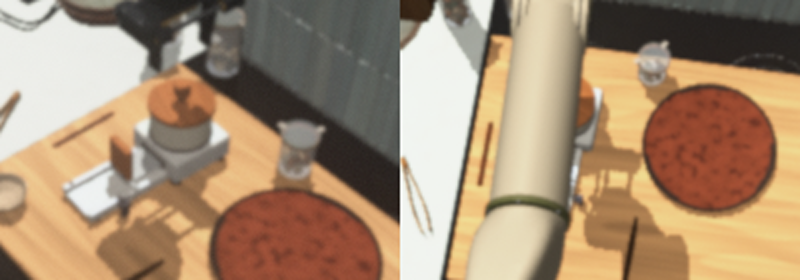

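The wrist view shows the knob top at (291,222), the flange spanning 228–350 with its top at 152, the rails running nearly level at v≈160 and 220, the paddle top at (173,190), and the clip at (160,235).

```bash
python3 - <<'E'
from h import *
d=load('wrist2')
im=cv2.imread('pics/wrist2.png'); cv2.imwrite('pics/c3.png',cv2.resize(im[130:260,100:360],(800,400),interpolation=cv2.INTER_CUBIC))
for nm,u,v,z in [('knob',291,222,.167),('flL',228,212,.132),('flR',350.5,212,.132),('flT',290,152.5,.132),('railouterL F',110,155,.038),('railouterL B',238,157,.038)]:
    print(nm,onz(d,u,v,z).round(4))
c=np.array([onz(d,u,v,.132)[:2] for u,v in [(228,212),(350.5,212),(290,152.5),(241,178),(338,176)]])
A=np.c_[2*c,np.ones(len(c))]; s=np.linalg.lstsq(A,(c**2).sum(1),rcond=None)[0]; print('fit',s[:2],np.sqrt(s[2]+s[:2]@s[:2]))
E
```

```text
knob [0.6429 0.0723 0.167 ]
flL [0.5895 0.0717 0.132 ]
flR [0.6949 0.0696 0.132 ]
flT [0.6436 0.1211 0.132 ]
railouterL F [0.4424 0.116  0.038 ]
railouterL B [0.5866 0.1108 0.038 ]
fit [0.64240361 0.06804498] 0.05263932775166149
```

View pics/c3.png

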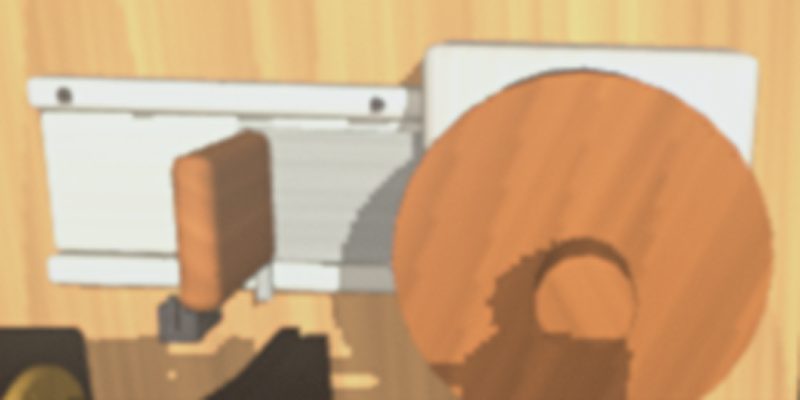

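```bash
python3 -m jog '[[[-1.5,3.5,20],[0,0,0.01],-1],[[-1.5,3.5,45],[0,0,0.01],-1],[[-1.5,3.5,65],[0,0,0.01],-1],[[-1.5,3.5,78],[0,0,0.01],-1],[[-1.5,3.5,83],[0,0,0.01],-1],[[-1.5,3.5,83],[0,0,0.01],-1],[[-1.5,3.5,83],[0,0,0.01],-1]]'
python3 - <<'E'
from h import *
for n in ['wrist','scene']: grab(n,n+'4.png')
a=cv2.imread('pics/scene4.png')[130:230,220:360]
cv2.imwrite('pics/c4.png',cv2.resize(a,(800,571),interpolation=cv2.INTER_CUBIC))
print(rel([.641,.067,.162],-.036))
E
```

```text
time: 2.95
position: [0.6419, 0.0646, 0.1626]
tcp_rot: [0.719, 0.695, 0.001, 0.0]
contact_force: [-0.1, -0.6, 0.2]
gripper_width: 0.0871
(array([ 2.4, -1. ,  0.7]), array([ 0.002, -0.001,  0.002]))
```

View pics/wrist4.png

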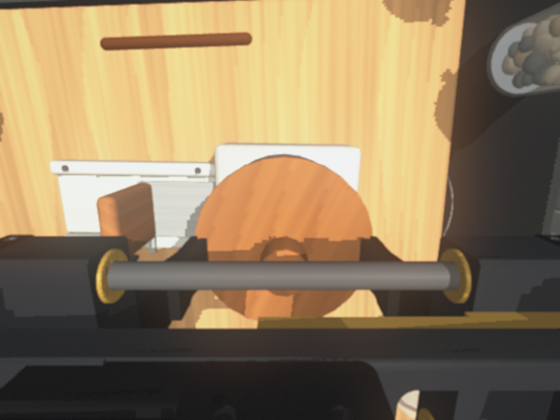

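View pics/c4.png

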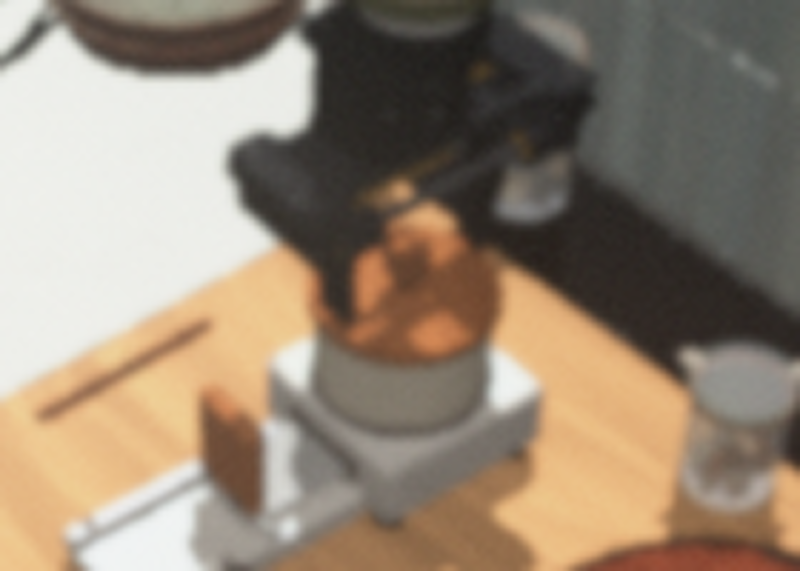

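The knob at wrist (284,250) is centred between the fingers, and the flange spans 196–372. I'll nudge 2 mm in y and close.

```bash
python3 -m jog '[[[2,-0.5,0],[0,0,0],-1],[[2,-0.5,0],[0,0,0],1],[[2,-0.5,0],[0,0,0],1],[[2,-0.5,0],[0,0,0],1],[[2,-0.5,0],[0,0,0],1],[[2,-0.5,0],[0,0,0],1],[[2,-0.5,0],[0,0,0],1],[[2,-0.5,0],[0,0,0],1],[[2,-0.5,0],[0,0,0],1]]'
```

```text
time: 3.95
position: [0.6409, 0.0664, 0.1615]
tcp_rot: [0.719, 0.695, 0.0, -0.0]
contact_force: [-0.0, -1.1, 0.7]
gripper_width: 0.031
```

```bash
python3 -m jog '[[[0,0,0],[0,0,0],1],[[0,0,0],[0,0,0],1],[[0,0,0],[0,0,0],1],[[0,0,0],[0,0,0],1]]'
```

```text
time: 4.35
position: [0.641, 0.0664, 0.1615]
tcp_rot: [0.719, 0.695, 0.0, 0.0]
contact_force: [-0.2, 0.8, -0.1]
gripper_width: 0.0247
```

```bash
python3 -m jog '[[[0,0,-5],[0,0,0],1],[[0,0,-15],[0,0,0],1],[[0,0,-30],[0,0,0],1],[[0,0,-45],[0,0,0],1],[[0,0,-60],[0,0,0],1],[[0,0,-70],[0,0,0],1],[[0,0,-70],[0,0,0],1],[[0,0,-70],[0,0,0],1]]'
python3 - <<'E'
from h import *
for n in ['wrist','scene']: grab(n,n+'5.png')
a=cv2.imread('pics/scene5.png')[130:230,220:360]
cv2.imwrite('pics/c5.png',cv2.resize(a,(800,571),interpolation=cv2.INTER_CUBIC))
print(rel([.624,-.208,.231],-.036))
E
```

```text
time: 5.15
position: [0.6409, 0.0665, 0.2314]
tcp_rot: [0.719, 0.695, 0.0, -0.0]
contact_force: [-0.0, 0.1, -1.6]
gripper_width: 0.0247
(array([-274.9,   -7.2,   -0.3]), array([-0.001,  0.   ,  0.002]))
```

View pics/wrist5.png

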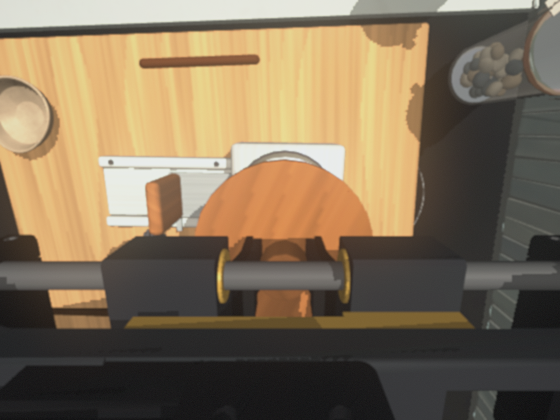

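View pics/c5.png

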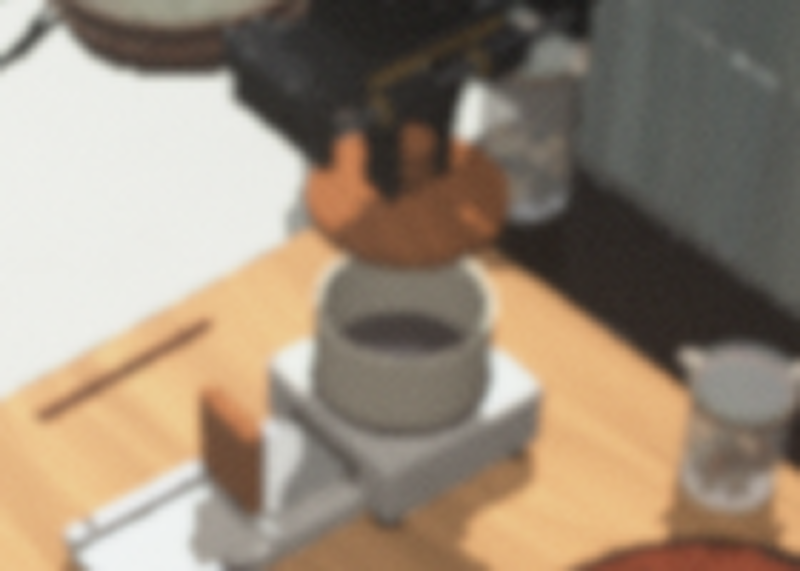

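The lid is off the hopper and hangs level, with the flange at scene-crop (408,200). Now I'll carry it over the plate.

```bash
python3 -m jog '[[[-10,0,0],[0,0,0],1],[[-30,-1,0],[0,0,0],1],[[-60,-2,0],[0,0,0],1],[[-95,-3,0],[0,0,0],1],[[-130,-4,0],[0,0,0],1],[[-165,-5,0],[0,0,0],1],[[-200,-6,0],[0,0,0],1],[[-230,-7,0],[0,0,0],1],[[-255,-7,0],[0,0,0],1],[[-268,-7,0],[0,0,0],1],[[-275,-7,0],[0,0,0],1],[[-275,-7,0],[0,0,0],1]]'
python3 - <<'E'
from h import *
for n in ['wrist','scene']: grab(n,n+'6.png')
a=cv2.imread('pics/scene6.png')[150:330,260:460]
cv2.imwrite('pics/c6.png',cv2.resize(a,(660,594),interpolation=cv2.INTER_CUBIC))
print(rel([.624,-.208,.075],-.036))
E
```

```text
time: 6.45
position: [0.6244, -0.2085, 0.2313]
tcp_rot: [0.719, 0.695, -0.0, -0.0]
contact_force: [0.2, 1.4, -0.6]
gripper_width: 0.0246
(array([ -1.5,  -0.9, 156.3]), array([-0.   , -0.001,  0.004]))
```

View pics/wrist6.png

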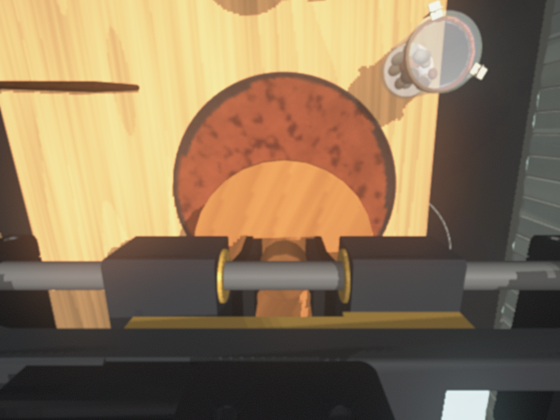

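View pics/c6.png

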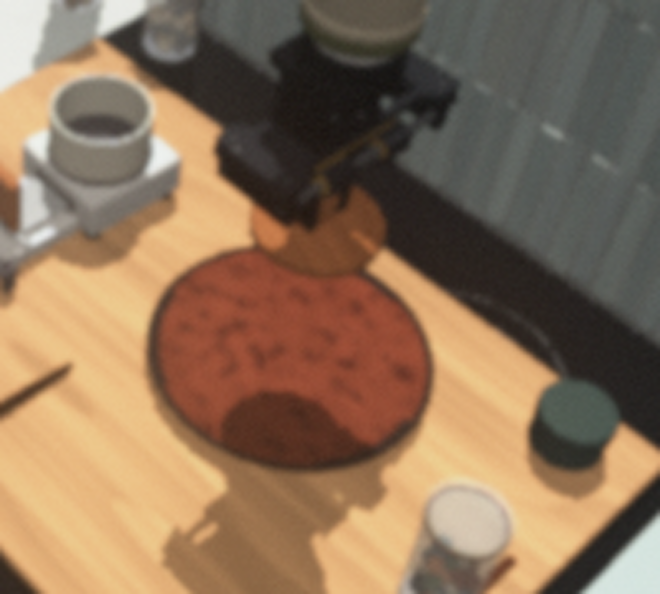

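The lid is over the plate centre: the plate spans 175–395 at wrist u≈285, and the lid is centred at u≈287. Touchdown should come at a TCP z of about 0.071–0.074.

```bash
python3 -m jog '[[[0,0,10],[0,0,0],1],[[0,0,30],[0,0,0],1],[[0,0,55],[0,0,0],1],[[0,0,80],[0,0,0],1],[[0,0,105],[0,0,0],1],[[0,0,125],[0,0,0],1],[[0,0,138],[0,0,0],1],[[0,0,146],[0,0,0],1],[[0,0,150],[0,0,0],1],[[0,0,150],[0,0,0],1]]'; python3 -m jog '[[[0,0,2],[0,0,0],1],[[0,0,4],[0,0,0],1],[[0,0,4],[0,0,0],1],[[0,0,4],[0,0,0],1]]'
```

```text
time: 7.55
position: [0.6248, -0.208, 0.0816]
tcp_rot: [0.719, 0.695, 0.0, 0.0]
contact_force: [0.5, -0.1, -1.5]
gripper_width: 0.0247
time: 7.95
position: [0.6247, -0.2082, 0.0777]
tcp_rot: [0.719, 0.695, 0.0, 0.0]
contact_force: [0.5, -0.0, -0.8]
gripper_width: 0.0247
```

```bash
python3 -m jog '[[[0,0,1],[0,0,0],1],[[0,0,2],[0,0,0],1],[[0,0,2],[0,0,0],1],[[0,0,2],[0,0,0],1]]'; python3 -m jog '[[[0,0,1],[0,0,0],1],[[0,0,2],[0,0,0],1],[[0,0,2],[0,0,0],1],[[0,0,2],[0,0,0],1]]';python3 -m jog '[[[0,0,1],[0,0,0],1],[[0,0,1],[0,0,0],1],[[0,0,1],[0,0,0],1],[[0,0,1],[0,0,0],1]]'
```

```text
time: 8.35
position: [0.6246, -0.2081, 0.0755]
tcp_rot: [0.719, 0.695, -0.0, -0.0]
contact_force: [0.3, 0.1, -1.7]
gripper_width: 0.0246
time: 8.75
position: [0.6246, -0.2081, 0.0735]
tcp_rot: [0.719, 0.695, 0.0, -0.0]
contact_force: [-0.2, 0.4, -1.3]
gripper_width: 0.0247
time: 9.15
position: [0.6246, -0.2081, 0.0725]
tcp_rot: [0.719, 0.695, 0.0, -0.0]
contact_force: [0.0, -0.5, -1.6]
gripper_width: 0.0251
```

```bash
python3 -m jog '[[[0,0,1],[0,0,0],1],[[0,0,1],[0,0,0],1],[[0,0,1],[0,0,0],1]]'; python3 -m jog '[[[0,0,1],[0,0,0],1],[[0,0,1],[0,0,0],1],[[0,0,1],[0,0,0],1]]'
python3 - <<'E'
from h import *
grab('scene','s7.png')
a=cv2.imread('pics/s7.png')[170:310,280:440]
cv2.imwrite('pics/c7.png',cv2.resize(a,(680,595),interpolation=cv2.INTER_CUBIC))
E
```

```text
time: 9.45
position: [0.6246, -0.2082, 0.0715]
tcp_rot: [0.719, 0.695, -0.0, -0.0]
contact_force: [-1.0, 0.5, -1.3]
gripper_width: 0.0245
time: 9.75
position: [0.6247, -0.2082, 0.071]
tcp_rot: [0.719, 0.695, 0.0, 0.0]
contact_force: [-3.1, 1.9, 4.9]
gripper_width: 0.0248
```

View pics/c7.png

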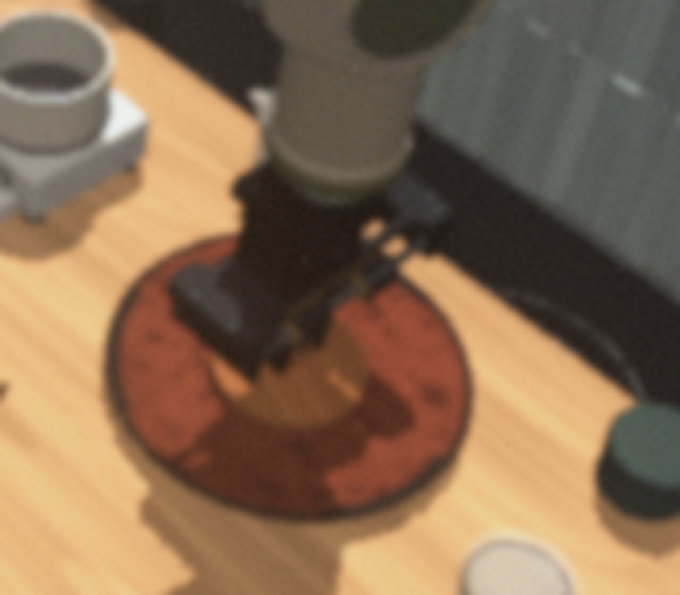

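The lid has touched down: 5 N upward force at z 0.071, as predicted, and it is centred on the plate. Now I'll release it and rise.

```bash
python3 -m jog '[[[0,0,0],[0,0,0],-1],[[0,0,0],[0,0,0],-1],[[0,0,0],[0,0,0],-1],[[0,0,0],[0,0,0],-1],[[0,0,0],[0,0,0],-1],[[0,0,0],[0,0,0],-1],[[0,0,0],[0,0,0],-1],[[0,0,0],[0,0,0],-1]]'; python3 -m jog '[[[0,0,-10],[0,0,0],-1],[[0,0,-30],[0,0,0],-1],[[0,0,-60],[0,0,0],-1],[[0,0,-90],[0,0,0],-1],[[0,0,-120],[0,0,0],-1],[[0,0,-150],[0,0,0],-1],[[0,0,-160],[0,0,0],-1],[[0,0,-160],[0,0,0],-1]]'
python3 - <<'E'
from h import *
grab('scene','s8.png');grab('wrist','w8.png');grab('top','t8.png')
a=cv2.imread('pics/s8.png')[170:310,280:440]
cv2.imwrite('pics/c8.png',cv2.resize(a,(680,595),interpolation=cv2.INTER_CUBIC))
E
```

```text
time: 10.6
position: [0.6246, -0.2081, 0.0705]
tcp_rot: [0.719, 0.695, 0.0, -0.0]
contact_force: [-0.0, 0.7, 0.5]
gripper_width: 0.0806
time: 11.4
position: [0.6252, -0.2085, 0.2325]
tcp_rot: [0.719, 0.695, 0.001, 0.001]
contact_force: [-0.4, -0.3, 0.4]
gripper_width: 0.0873
```

View pics/c8.png

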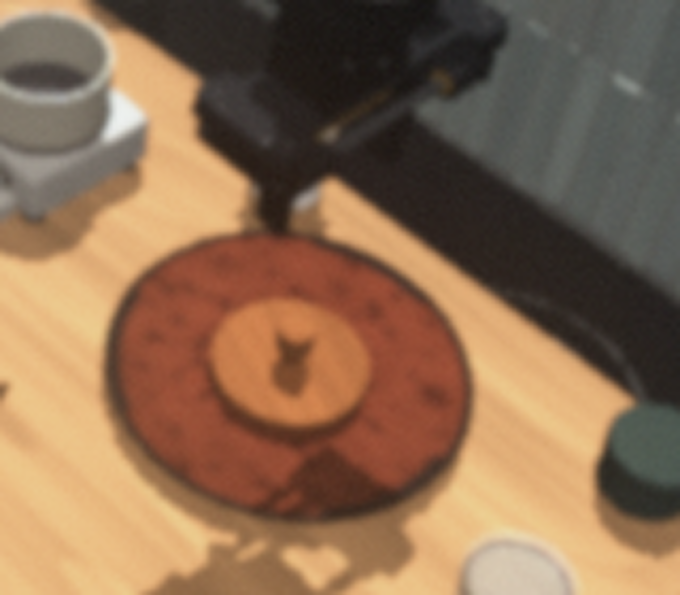

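View pics/w8.png

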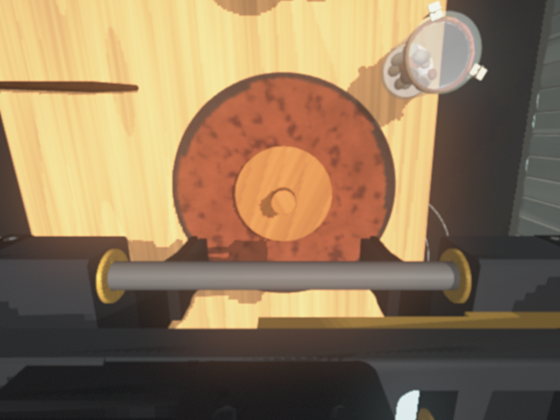

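The lid stands level in the middle of the plate, with wrist knob (285,203) against plate centre (285,185). Next is the gate. I'll work out the paddle, pointer and clip positions from the earlier wrist2 crop.

```bash
python3 - <<'E'
from h import *
d=load('wrist2'); f=lambda x,y,z:onz(d,100+x*.325-.3,130+y*.325-.3,z).round(4)
for n,x,y,z in [('topFarL',173,163,.11),('topFarR',212,155,.11),('topNearL',183,306,.11),('topNearR',220,303,.11),('pointer tip',263,300,.046),('clip',190,318,.042),('fin?',178,318,.045)]: print(n,f(x,y,z))
im=cv2.imread('pics/wrist2.png'); cv2.imwrite('pics/c9.png',cv2.resize(im[170:250,130:210],(600,600),interpolation=cv2.INTER_CUBIC))
print(rel([.521,.0705,.2],-.036))
E
```

```text
topFarL [0.5211 0.095  0.11  ]
topFarR [0.533  0.0971 0.11  ]
topNearL [0.5186 0.0504 0.11  ]
topNearR [0.5301 0.0511 0.11  ]
pointer tip [0.5213 0.0316 0.046 ]
clip [0.4909 0.0236 0.042 ]
fin? [0.4876 0.0247 0.045 ]
(array([ 274.7, -112.4,   29.4]), array([-0.002, -0.001,  0.002]))
```

View pics/c9.png

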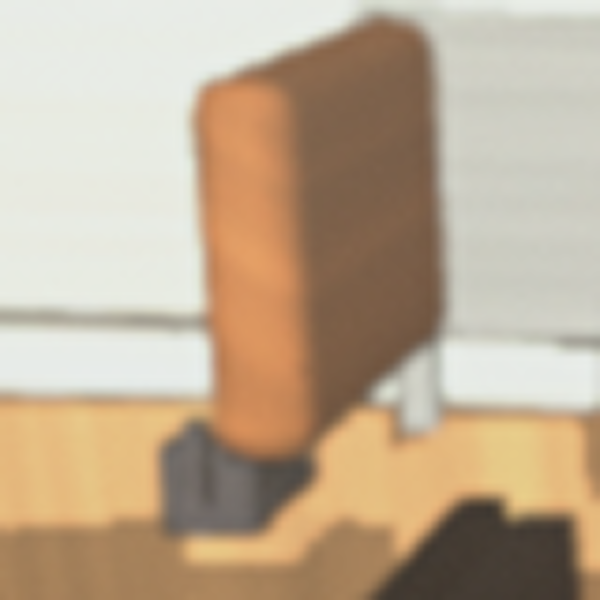

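The paddle's top face is at crop (250,260), giving a centre near (0.524, 0.073). The clip has a fin line at crop (208,480), and the pointer tip is at crop (418,430). I'll move above the paddle.

```bash
python3 - <<'E'
from h import *
d=load('wrist2'); g=lambda x,y,z:onz(d,130+x/7.5-.4,170+y/7.5-.4,z).round(4)
for z in (.038,.046,.052): print(z,'fin top/bot',g(205,450,z),g(210,500,z),'ptr',g(418,432,z))
E
python3 -m jog '[[[20,-8,0],[0,0,0],-0.2],[[55,-22,2],[0,0,0],-0.2],[[95,-39,5],[0,0,0],-0.2],[[135,-55,10],[0,0,0],-0.2],[[175,-72,15],[0,0,0],-0.2],[[210,-86,20],[0,0,0],-0.2],[[240,-98,25],[0,0,0],-0.2],[[262,-107,29],[0,0,0],-0.2],[[274,-111,29],[0,0,0],-0.2],[[276,-111,29],[0,0,0],-0.2],[[276,-111,29],[0,0,0],-0.2]]'
python3 - <<'E'
from h import *
for n in ['wrist','scene']: grab(n,n+'10.png')
a=cv2.imread('pics/scene10.png')[130:250,200:360]
cv2.imwrite('pics/c10.png',cv2.resize(a,(800,600),interpolation=cv2.INTER_CUBIC))
print(rel([.522,.072,.093],-.036))
E
```

```text
0.038 fin top/bot [0.4843 0.0267 0.038 ] [0.484  0.0183 0.038 ] ptr [0.5187 0.0291 0.038 ]
0.046 fin top/bot [0.4879 0.0293 0.046 ] [0.4876 0.021  0.046 ] ptr [0.5215 0.0316 0.046 ]
0.052 fin top/bot [0.4905 0.0312 0.052 ] [0.4903 0.0231 0.052 ] ptr [0.5236 0.0335 0.052 ]
time: 12.65
position: [0.5233, 0.0706, 0.2014]
tcp_rot: [0.719, 0.695, -0.0, 0.0]
contact_force: [-0.3, 0.2, 0.6]
gripper_width: 0.0521
(array([  2.1,  -1.6, 108.5]), array([ 0.   ,  0.001, -0.   ]))
```

View pics/wrist10.png

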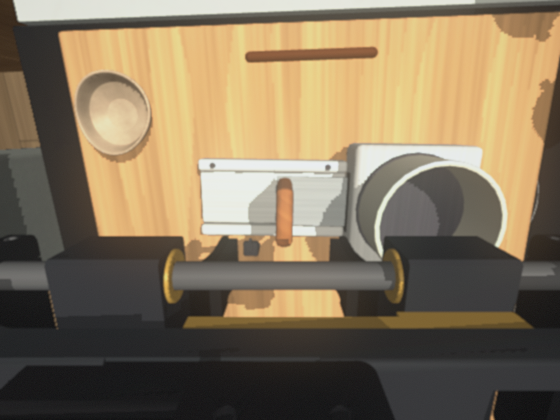

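View pics/c10.png

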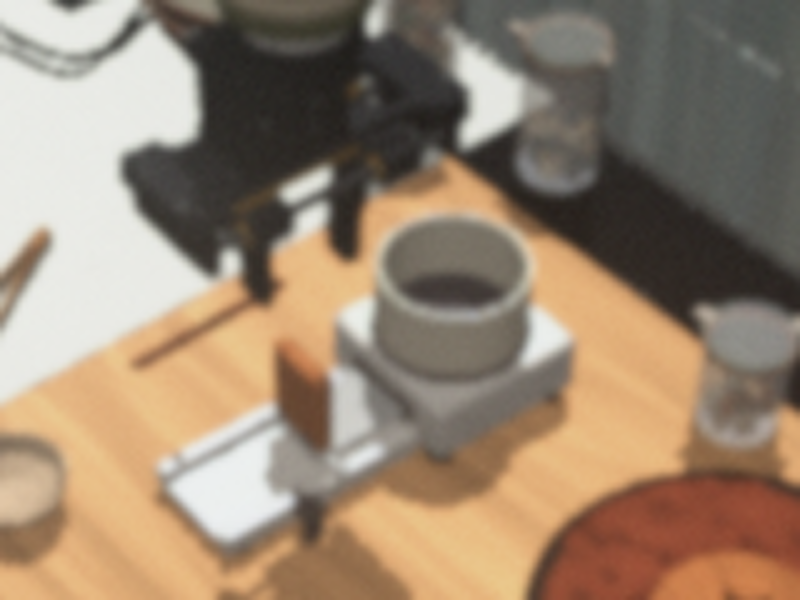

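The wrist view shows the paddle centred at u≈285 between the fingers (235 and 345), with the clip at (251,248).

```bash
python3 - <<'E'
from h import *
im=cv2.imread('pics/wrist10.png'); cv2.imwrite('pics/c11.png',cv2.resize(im[170:260,220:340],(800,600),interpolation=cv2.INTER_CUBIC))
E
```

```text
(no output)
```

View pics/c11.png

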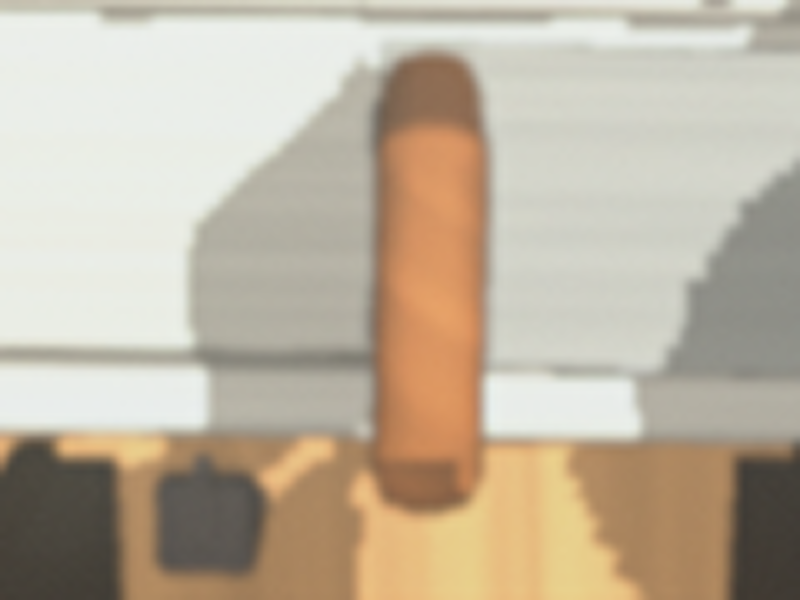

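```bash
python3 - <<'E'
from h import *
d=load('wrist10'); g=lambda x,y,z:onz(d,220+x/6.667-.4,170+y/6.667-.4,z).round(4)
for n,p in [('padL',(379,300)),('padR',(487,300)),('padN',(430,130)),('padF',(430,490))]: print(n,g(*p,.11))
for z in (.038,.044,.05): print('fin',z,g(205,465,z),'clip centre',g(208,520,z))
E
```

```text
padL [0.5178 0.0765 0.11  ]
padR [0.5306 0.076  0.11  ]
padN [0.5246 0.0967 0.11  ]
padF [0.5231 0.0523 0.11  ]
fin 0.038 [0.4866 0.0301 0.038 ] clip centre [0.4865 0.0208 0.038 ]
fin 0.044 [0.4874 0.0323 0.044 ] clip centre [0.4873 0.0232 0.044 ]
fin 0.05 [0.4882 0.0345 0.05  ] clip centre [0.4881 0.0255 0.05  ]
```

The paddle centre is (0.524, 0.074), the fin is at x≈0.487, and the pull comes to about 35 mm. I'll descend onto the paddle.

```bash
python3 -m jog '[[[1,0,15],[0,0,0],-0.2],[[3,1,40],[0,0,0],-0.2],[[3,1,65],[0,0,0],-0.2],[[3,1,85],[0,0,0],-0.2],[[3,1,100],[0,0,0],-0.2],[[3,1,106],[0,0,0],-0.2],[[3,1,108],[0,0,0],-0.2],[[3,1,108],[0,0,0],-0.2]]'
python3 -m jog '[[[0,0,0],[0,0,0],1],[[0,0,0],[0,0,0],1],[[0,0,0],[0,0,0],1],[[0,0,0],[0,0,0],1],[[0,0,0],[0,0,0],1],[[0,0,0],[0,0,0],1],[[0,0,0],[0,0,0],1],[[0,0,0],[0,0,0],1],[[0,0,0],[0,0,0],1],[[0,0,0],[0,0,0],1]]'
python3 - <<'E'
from h import *
for n in ['wrist','scene']: grab(n,n+'12.png')
im=cv2.imread('pics/wrist12.png')
a=cv2.imread('pics/scene12.png')[130:250,200:360]
cv2.imwrite('pics/c12.png',cv2.resize(a,(800,600),interpolation=cv2.INTER_CUBIC))
E
```

```text
time: 13.55
position: [0.5246, 0.074, 0.094]
tcp_rot: [0.719, 0.695, 0.0, 0.0]
contact_force: [0.1, -0.8, -0.3]
gripper_width: 0.0521
time: 14.55
position: [0.5242, 0.0745, 0.0936]
tcp_rot: [0.719, 0.695, 0.0, -0.0]
contact_force: [-1.0, 0.4, 1.2]
gripper_width: 0.0135
```

View pics/wrist12.png

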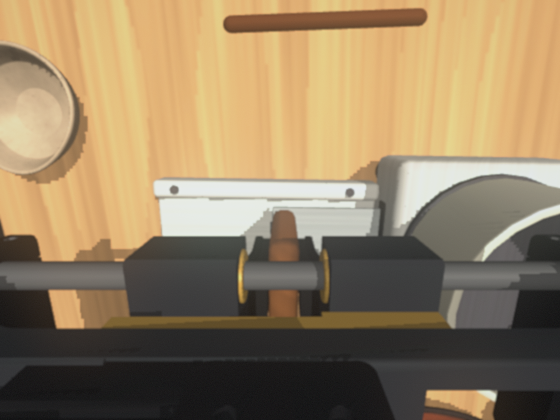

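View pics/c12.png

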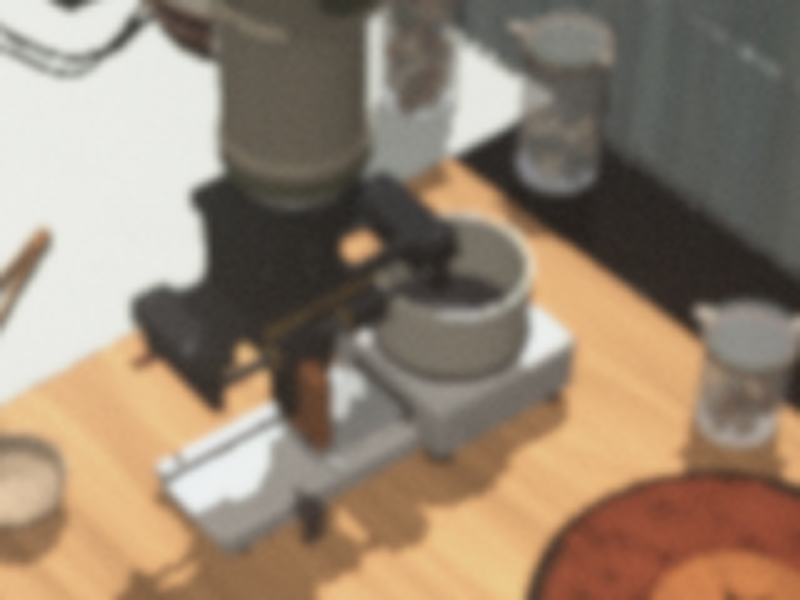

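The paddle is held (13.5 mm opening), with the body clear of the hopper. I'll pull 30 mm first, along −y of the tool.

```bash
python3 -m jog '[[[0,-3,0],[0,0,0],1],[[0,-7,0],[0,0,0],1],[[0,-11,0],[0,0,0],1],[[0,-15,0],[0,0,0],1],[[0,-19,0],[0,0,0],1],[[0,-23,0],[0,0,0],1],[[0,-27,0],[0,0,0],1],[[0,-30,0],[0,0,0],1],[[0,-30,0],[0,0,0],1],[[0,-30,0],[0,0,0],1]]'
python3 - <<'E'
from h import *
for n in ['wrist','scene','top']: grab(n,n+'13.png')
a=cv2.imread('pics/scene13.png')[200:250,235:285]
cv2.imwrite('pics/c13.png',cv2.resize(a,(600,600),interpolation=cv2.INTER_CUBIC))
E
```

```text
time: 15.65
position: [0.4942, 0.0759, 0.0936]
tcp_rot: [0.719, 0.695, 0.001, 0.0]
contact_force: [5.6, 2.2, -4.1]
gripper_width: 0.0141
```

View pics/c13.png

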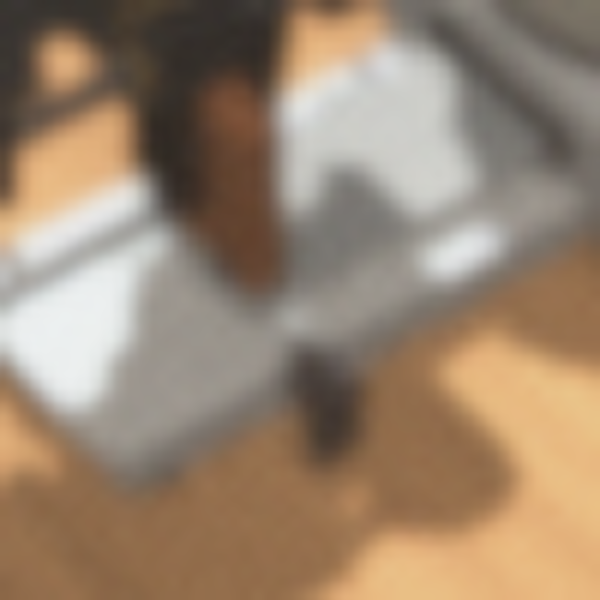

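View pics/wrist13.png

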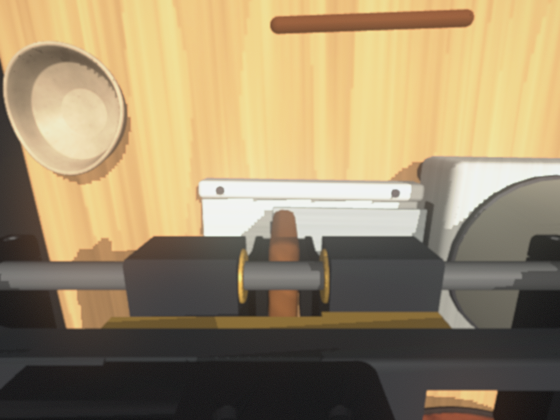

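The gate follows the hand: 5.6 N, where 3.2+2.4 N is expected, and the wrist paddle stays at u≈285. In the scene crop, the pointer is near (285,322) and the clip's top near (305,355). I'll check the remaining distance.

```bash
python3 - <<'E'
from h import *
c,s=np.cos(-.036),np.sin(-.036); ax=np.array([c,s])
for k in ['12','13']:
  pass
d=load('scene13'); g=lambda x,y,z:onz(d,235+x/12-.5,200+y/12-.5,z)
p=g(287,322,.046)
for z in (.042,.046,.05):
  f=g(305,355,z); print(z,p.round(4),f.round(4),'gap mm',((p-f)[:2]@ax*1000).round(1))
# predicted pointer/fin pix for several gaps using wrist-measured fin
fin=np.array([.4872,.030])
pc=np.array([.4942,.0755])+(-.039)*np.array([-s,c]); print('pred ptr',pc,'gap',(pc-fin)@ax*1000)
print(((proj(d,[[*pc,.046],[*fin,.044],[*fin,.05]])-[235-.5,200-.5])*12).round())
# opening view of shut gate and full scene with clip, unshadowed
a=cv2.imread('pics/scene0.png')[200:250,235:285]; b=cv2.imread('pics/scene13.png')[200:250,235:285]
x=np.hstack([a,b]); x=cv2.convertScaleAbs(x,alpha=1.3,beta=10)
x=cv2.resize(x,(800,400),interpolation=cv2.INTER_LANCZOS4); cv2.imwrite('pics/c14.png',x)
E
```

```text
0.042 [0.4917 0.0393 0.046 ] [0.4903 0.0304 0.042 ] gap mm 1.1
0.046 [0.4917 0.0393 0.046 ] [0.4882 0.0276 0.046 ] gap mm 3.2
0.05 [0.4917 0.0393 0.046 ] [0.486  0.0248 0.05  ] gap mm 5.2
pred ptr [0.4927963  0.03652527] gap 5.357818274940754
[[297. 326.]
 [296. 357.]
 [296. 341.]]
```

View pics/c14.png

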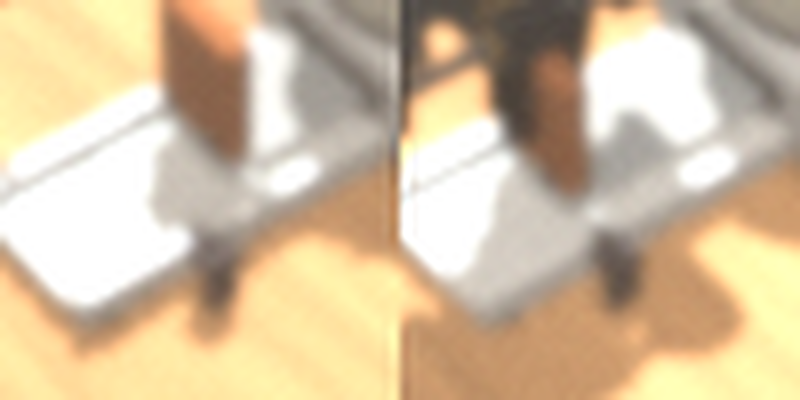

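The gap estimates are 5.4 mm (wrist10), about 3.8 mm (wrist2) and about 3 mm (scene). I'll pull 4.5 mm more and hold.

```bash
python3 -m jog '[[[0,-2,0],[0,0,0],1],[[0,-4,0],[0,0,0],1],[[0,-4.5,0],[0,0,0],1],[[0,-4.5,0],[0,0,0],1],[[0,-4.5,0],[0,0,0],1],[[0,-4.5,0],[0,0,0],1],[[0,-4.5,0],[0,0,0],1],[[0,-4.5,0],[0,0,0],1]]'
python3 - <<'E'
from h import *
for n in ['wrist','scene','top']: grab(n,n+'15.png')
a=cv2.imread('pics/scene15.png'); t=cv2.imread('pics/top15.png')
x=np.hstack([cv2.resize(a[205:240,240:275],(400,400),interpolation=cv2.INTER_CUBIC),cv2.resize(a[140:340,200:400],(400,400))]); cv2.imwrite('pics/c15.png',x)
# paddle in wrist: still at same column? 
for k in ('wrist12','wrist15'):
    h=cv2.cvtColor(cv2.imread(f'pics/{k}.png'),cv2.COLOR_BGR2HSV)[213:232,255:315]; m=cv2.inRange(h,(3,120,40),(14,255,255)); print(k,np.argwhere(m)[:,1].mean()+255)
print(telemetry.get_obs()['position'],telemetry.get_obs()['contact_force'])
E
```

```text
time: 16.6
position: [0.4899, 0.0761, 0.0936]
tcp_rot: [0.719, 0.695, 0.001, 0.0]
contact_force: [6.4, 3.3, -5.1]
gripper_width: 0.0137
wrist12 nan
wrist15 nan
[0.48987751 0.07610599 0.09361403] [ 6.22791031  3.76777925 -5.43598081]<stdin>:7: RuntimeWarning: Mean of empty slice.
  ret = ret.dtype.type(ret / rcount)
```

View pics/c15.png

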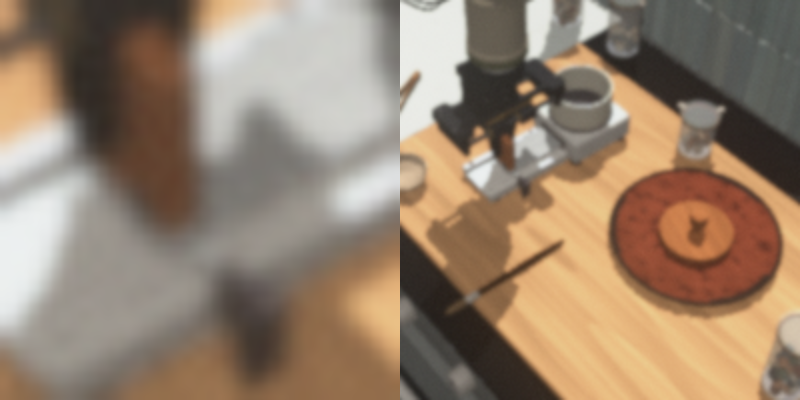

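View pics/top15.png

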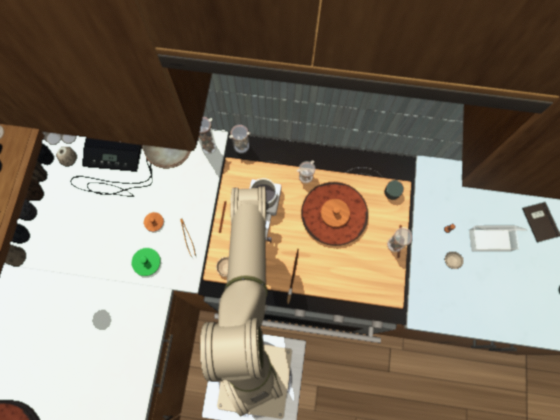

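The gate has been pulled 34.3 mm. The independent estimates of the required pull were 33.3 mm (wrist2), 35.4 mm (wrist10) and about 35 mm (top), so it is well inside ±6 mm. The lid is still centred on the plate and the bystanders haven't moved in the pictures. I'm handing in while holding the gate.

```bash
python3 -c "
from bench import robot
print(robot.close_job())"
```

```text
the job is handed in; nothing more can be done
None
```

I lifted the larger orange lid off the hopper and stood it knob up in the middle of the plate. I then pulled the gate out by its paddle to the mark and handed the job in at about 17 s, still holding it. No verdict was reported.

**What the last checks showed**
- **Lid:** it stands level, let go and near the plate's centre in the wrist, scene and top pictures.
- **Gate:** it is pulled 34.3 mm by the hand's travel. The opening is 13.7 mm on the 14 mm paddle, and the pull reads about 6.3 N against 5.9 N expected from the spring.
- **Bystanders:** the brush and both jars look unmoved in the top and scene pictures. I didn't measure them.

**What disagreed or failed**
- **Pull distance:** the estimates ranged from about 33 to 35.5 mm. All of them put the pointer within about 1.5 mm of the mark, against the 6 mm allowed.
- **Pointer at the mark:** the pointer could not be told apart from the clip in the last scene picture, so lining them up rests on those measurements.
- **Wrist picture check:** a final colour check that the paddle hadn't slipped found no pixels and gave no answer. The wrist picture at 30 mm of pull showed no slip.
- **Side load:** besides the pull, there was about 4 N sideways and 5 N vertical force on the tool at the end, well below the limits.

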